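# Sort the treatment table after a session

## Robot

A 6-joint arm with a two-finger parallel gripper is mounted at the origin on the work surface. World frame = base frame: x ahead of the robot, y to its left, z up, the work surface at z = 0. Lengths are in mm, angles in rad, forces in N, time in s.
With the tool pointing down it reaches from about 350 to 975 mm from the base axis. Payload 7.1 kg.
Tool frame: the origin (TCP) lies midway between the tips of the shut fingers; the grasp point (between the pads) lies 19 mm behind it (ctrl.grip_depth is the distance from the TCP to the grasp point, in mm); z points along the fingers, y is the line along which they close (so a half turn about z gives the same grasp; the last joint's range is limited). The gripper opens to 88 mm and grips with 3 to 60 N. Pads are 20 mm wide; open, the fingers measure 115 mm over their backs; the gripper's body (75 mm by 178 mm) begins 61 mm behind the grasp point.
Start: joints at [1.296, 0.423, 1.63, -0, 1.089, -0.019], TCP at [158.106, 604.655, 222.675] pointing down, gripper open.
Joint ranges: [-3, 3], [-0.9, 2.11], [0.09, 2.58], [-1.31, 4.45], [0.11, 2.69], [-2.54, 2.54]. Speed limits (rad/s): [2.39, 2.39, 3.01, 3.14, 3.14, 3.14].

## Interface

Orientations are given as a rotation vector (axis times angle).
In Python, from workcell import ctrl, cams gives the robot as it stands.
- The arm moves only by the tool move_arm, never from a script. Its argument "steps" is a list of rows, each a list of 3 entries, a list of its own where there are three numbers: the shift along the tool's x, y, z in units of 25 mm (1.0 is 25 mm), then the turn about the tool's z in units of 5 degrees (1.0 is 5 degrees), then the closure, from 0 (fully open) to 1 (shut). A call has 1 to 20 rows; each row shifts and turns the commanded pose from where the row before left it, along the tool's axes as they then stand; what a row does not reach is not made up. A row lasts 1/12 s, in which the tool goes at most 41.7 mm and 7.16 degrees, less where a joint would pass 70% of its speed; a pose out of reach is approached as far as the arm can. A call is refused whole if a number of a shift passes 1 or a number of a turn 1, either way. A call with a gripper value outside its range is refused whole. The fingers move at their own pace and stop on an object; the grip force is fixed at half the most. Time passes only in rows, so rows that do not move let the fingers close. It gives the time, the measured TCP pose, the force, the opening and the grip force at its end, in the units of the state.
- ctrl.get_obs(): the state, without advancing time (a new reading comes with each control period).
- cams.get_image(name): name is "scene" or "top" or "wrist"; returns a dict with "image" (384x512x3 uint8, red, green, blue), "camera_matrix" (3x3 intrinsics, pixels), "xyz" and "rotation" of the camera in the world; the wrist camera has in their place "mount" (4x4, takes a point from camera to tool coordinates, whose origin is the TCP and whose axes are the flange's). Camera axes: x right, y down, z forward; pixel columns grow to the right and rows downward; lengths in mm; the calibration is good to about 2 mm. The wrist camera is an equidistant fisheye: a pixel r from the principal point sees the ray r / f radians off the axis. A picture is of the moment at which its call begins: read the wrist's pose just before it. There is no depth.
- ctrl.close_job(): hands the job in; it is judged then, once.
Trained networks look in the newest picture that a camera, given by its name, has taken for a name from the list of things; names that differ only in an ending like _2 or _b are one class to them, and where a whole thing is asked for, a point or a joint stands for the part that bears it (a point fixed in the world has none). Each returns a list of dicts, best first, with "p" (0 to 1); they miss things now and then, are a little off and sometimes report something else, mostly with a low value. They report only what shows in the picture. A call takes as long as a camera call.
- cams.boxes_of(camera, thing): "rect" ([centre column, centre row, width, height] in pixels, round what is visible of it).
- cams.cut_out(camera, thing): "pixels" (384x512 bool, what is visible of it) and "rect" ([centre column, centre row, width, height] in pixels, round what is visible of it).
The state is a dict: "t": time; "qpos": joint angles; "qvel": joint speeds; "joint_torque": joint torques, N m; "ee_pos": TCP position; "orientation": TCP orientation; "ft_force": force on the tool from outside, world axes, zero at the start; "moment": the same for the moment, N m; "width": finger opening in mm; "grasp_force": force on a finger pad.
Only numpy, scipy, OpenCV 4.12 (cv2) and the standard library are available. Lean on these libraries where they do the work, as an engineer would, in place of code of your own. Each camera call takes 0.05 s, during which the arm holds its last target. There are 200 camera calls.

## Task

Clear the treatment table by kind: put the two steel instruments (forceps and retractor) in the dark grey steel tray, stand the two amber specimen jars upright in the white tray, and lay the electrode in the blue tray. Each thing must rest flat on its own tray's floor, not on a rim or on another thing; set things down gently rather than dropping them, never tip a jar over, and leave the cup and the meter where they stand.

Things in the scene. Friction and masses are not known exactly. Their poses are not given: they have to be found in the camera images.
- forceps: Steel ring-handled forceps lying flat, 117 mm long: square box joint in the middle (24 long, 16 wide, 14 high), narrow closed jaws to +x (tip 55 mm from the origin, 9 mm wide), two finger rings to -x (end 62 mm from the origin, 57 mm over both rings, 8 mm high). Origin: on the underside, below the centre of the box joint, where it is best gripped across y; x along the forceps, z up. About 60 g.
- retractor: Steel hand retractor lying flat: bar handle 85 mm long, 18 wide, 14 high (x from -57 to +27 mm) with four dark grooves, then a thin neck to +x that turns up into a small blade (24 mm wide, 43 mm high) at x = 61 mm. Origin: on the underside, on the handle's centre line; x along it, z up. Grip it across y at the origin. About 90 g.
- jar_white: Amber glass specimen jar with a WHITE cap: straight round body 40 mm diameter, 40 mm high, cap 35 mm diameter, 14 mm high, 54 mm in all; about 80 g. Stands upright. Origin: centre of the underside; z up along the jar
- jar_orange: Amber glass specimen jar with an ORANGE cap: straight round body 40 mm diameter, 40 mm high, cap 35 mm diameter, 14 mm high, 54 mm in all; about 80 g. Stands upright. Origin: centre of the underside; z up along the jar
- electrode: Hand electrode lying flat: black square handle 75 mm long, 18 wide, 18 high (x from -37 to +37 mm), with a flat copper disc (38 mm diameter, 10 mm high, a brass boss on top) on its end, centred at x = 52 mm, far edge at x = 71 mm. Origin: on the underside at the handle's centre; x towards the disc, z up. Grip it across y at the origin. About 70 g.
- steel_tray: Dark grey steel tray, for instruments: 165 mm (its x) by 150 mm (its y), 25 mm high outside; walls and floor 5 mm thick, so inside 155 x 140 mm, inner floor 5 mm above its origin. Fixed to the table. Origin: centre of the underside; z up
- white_tray: White enamel tray, for specimen jars: 165 mm (its x) by 150 mm (its y), 25 mm high outside; walls and floor 5 mm thick, so inside 155 x 140 mm, inner floor 5 mm above its origin. Fixed to the table. Origin: centre of the underside; z up
- blue_tray: Blue plastic tray, for electrodes: 165 mm (its x) by 150 mm (its y), 25 mm high outside; walls and floor 5 mm thick, so inside 155 x 140 mm, inner floor 5 mm above its origin. Fixed to the table. Origin: centre of the underside; z up
- cup: Bystander: small empty white porcelain cup, 48 mm across, 55 mm high, loose, standing between trays. Origin: centre of the underside.
- meter: Bystander: small black dial meter with a pale face on both sides, base 50 x 50 mm, 67 mm high, loose, standing between trays. Origin: centre of the underside.

How it is judged:
By the outcome, as a careful person would: the job done as asked, in the order asked, and still so for the second after the job is handed in, with the robot touching nothing.
It also fails if it takes over 128 s, if anything falls off the work surface, if the arm or the gripper's body presses on something with over 40 N, if the wrist force passes 120 N, or if a joint passes its speed limit or range.

## Working session

There is one attempt and no reset: what is moved stays moved. The work goes in short steps, Python scripts to look and compute and a tool call to move; the robot and the scene stay as the last step left them, time stands still between calls to the robot, and variables do not carry over. Pictures are saved under pics/ and viewed, at most 15 in all, crops included, and the job is handed in when it is done.

Besides the shell and the picture viewer there is one more tool, called after "Call:" as name([rows], argument=value, ...), one row to a line, values as JSON. move_arm: Moves the arm, as the interface text tells. Its arguments: {"type":"object","properties":{"steps":{"type":"array"}},"required":["steps"]}

```bash
mkdir -p pics; ls; python3 - <<'E'
from workcell import ctrl,cams
import cv2
print(ctrl.get_obs())
for n in ("top","scene"):
    d=cams.get_image(n); cv2.imwrite(f"pics/{n}0.png",cv2.cvtColor(d["image"],cv2.COLOR_RGB2BGR))
    print(n,d["camera_matrix"],d["xyz"],d["rotation"])
    for t in "forceps retractor jar_white jar_orange electrode steel_tray white_tray blue_tray cup meter".split():
        print(t,[(round(b["p"],2),[round(float(v)) for v in b["rect"]]) for b in cams.boxes_of(n,t)[:3]])
E
```

```text
pics
{'t': 0.0, 'qpos': array([ 1.29600100e+00,  4.23840752e-01,  1.63066678e+00,  4.41272178e-06,
        1.08857681e+00, -1.90014162e-02]), 'qvel': array([-5.24183742e-04, -4.00719098e-05, -1.87415248e-03,  3.93795766e-04,
        9.49318916e-04, -6.30294158e-04]), 'joint_torque': array([-4.50054804e-04, -5.44631696e+01, -2.73669952e+01,  6.42851740e-02,
        2.26242008e-02, -1.65954016e-04]), 'ee_pos': array([157.962165  , 604.15252684, 221.91086469]), 'orientation': array([-4.00680350e-01, -3.11571151e+00,  2.31683458e-03]), 'ft_force': array([ 0.2817951 ,  0.14462395, -0.637681  ]), 'moment': array([-0.01770926,  0.00269927, -0.06545815]), 'grasp_force': 0.0, 'width': 87.75897601014884}
top [[368.78057186   0.         258.28739403]
 [  0.         368.78057186 194.85494003]
 [  0.           0.           1.        ]] [4.13572232e+02 9.09300066e-02 8.42647176e+02] [-2.17859313  2.14115868 -0.09985941]
forceps [(0.64, [395, 264, 25, 51])]
retractor [(0.79, [198, 224, 12, 53])]
jar_white [(0.79, [119, 266, 20, 20])]
jar_orange [(0.79, [334, 227, 22, 19])]
electrode [(0.84, [275, 217, 21, 46])]
steel_tray []
white_tray [(0.95, [126, 154, 73, 78])]
blue_tray [(0.83, [259, 132, 66, 72])]
cup [(0.62, [337, 126, 27, 23])]
meter [(0.66, [194, 128, 25, 26])]
scene [[420.96993772   0.         255.6342255 ]
 [  0.         420.96993772 196.32832908]
 [  0.           0.           1.        ]] [1204.55119727 -157.15687154  534.93359704] [-1.77999237 -1.42511989  0.75823356]
forceps [(0.49, [121, 192, 28, 27])]
retractor [(0.66, [317, 183, 27, 25])]
jar_white []
jar_orange [(0.86, [181, 196, 20, 27])]
electrode [(0.6, [244, 202, 20, 33])]
steel_tray [(0.66, [88, 261, 102, 76])]
white_tray [(0.69, [121, 191, 24, 26]), (0.65, [421, 218, 111, 69])]
blue_tray [(0.72, [286, 259, 106, 79]), (0.21, [362, 238, 36, 42])]
cup [(0.72, [182, 266, 25, 39])]
meter [(0.7, [360, 240, 33, 43])]
```

```bash
python3 - <<'E'
import cv2
a=cv2.imread("pics/top0.png")
cv2.imwrite("pics/top0c.png",cv2.resize(a[80:310,60:460],None,fx=2,fy=2,interpolation=cv2.INTER_CUBIC))
E
```

```text
(no output)
```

View pics/top0c.png

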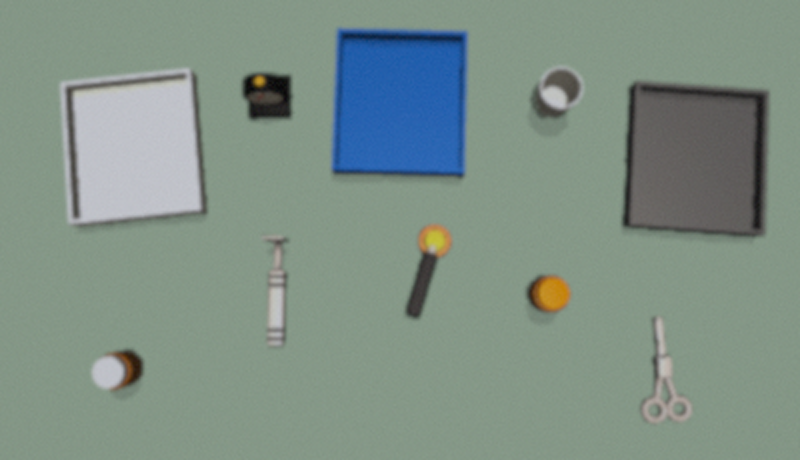

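View pics/scene0.png

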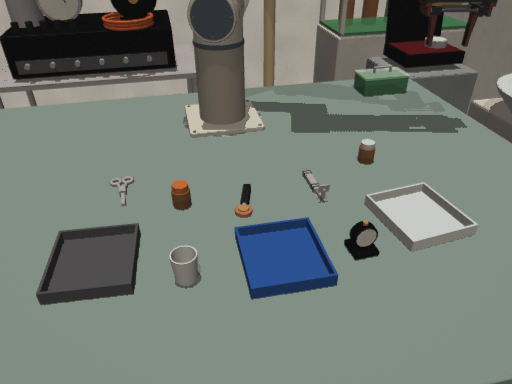

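The top view shows white, blue and steel trays along the top (crop centres about (133,147), (400,102), (697,159)). The objects are below them: retractor (276,290), electrode (424,270), orange jar (550,293), forceps (665,367) and white jar (110,371). The scene view agrees.

```bash
cat >h.py <<'E'
import numpy as np,cv2
from scipy.spatial.transform import Rotation as R
from workcell import ctrl,cams
def plane(d,uv,z):
    K=d["camera_matrix"];Rm=R.from_rotvec(d["rotation"]).as_matrix() if np.size(d["rotation"])==3 else np.array(d["rotation"])
    uv=np.atleast_2d(uv).astype(float)
    r=(np.linalg.inv(K)@np.c_[uv,np.ones(len(uv))].T).T@Rm.T
    c=np.array(d["xyz"]);s=(z-c[2])/r[:,2:]
    return (c+s*r)[:,:2]
def wplane(d,o,uv,z):
    "wrist pixels to the plane z, o = state read just before"
    K=d["camera_matrix"];M=np.array(d["mount"]);uv=np.atleast_2d(uv).astype(float)
    q=(uv-[K[0,2],K[1,2]])/K[0,0];t=np.linalg.norm(q,axis=1,keepdims=True)
    r=np.c_[q/np.maximum(t,1e-9)*np.sin(t),np.cos(t)]
    Rt=R.from_rotvec(o["orientation"]).as_matrix()
    r=r@M[:3,:3].T@Rt.T;c=Rt@M[:3,3]+o["ee_pos"]
    return (c+(z-c[2])/r[:,2:]*r)[:,:2]
def yaw(o):
    y=R.from_rotvec(o["orientation"]).as_matrix()[:,1];return np.degrees(np.arctan2(y[1],y[0]))
def rect(p):
    (c,s,a)=cv2.minAreaRect(p.astype(np.float32));return np.round(c,1),np.round(s,1),round(a,1)
def pts(m): return np.argwhere(m)[:,::-1]
E
python3 - <<'E'
from h import *
d=cams.get_image("top")
C=dict(white=[(62,82),(190,70),(205,212),(70,224)],blue=[(338,30),(467,32),(464,175),(333,173)],steel=[(631,84),(768,92),(765,235),(625,227)])
for k,v in C.items():
    p=plane(d,np.array(v)/2+[60,80],25);e=(p[0]+p[1]-p[2]-p[3]);
    print(k,p.mean(0).round(1),"x axis deg",np.degrees(np.arctan2(e[1],e[0])).round(1),np.linalg.norm(p-np.roll(p,1,0),axis=1).round())
for n,z in dict(forceps=7,retractor=12,electrode=15,jar_white=45,jar_orange=45,cup=50,meter=40).items():
    c=cams.cut_out("top",n)
    if c:
        p=plane(d,pts(c[0]["pixels"]),z);print(n,round(c[0]["p"],2),p.mean(0).round(1),rect(p))
K=dict(forceps=[(658,318),(668,408),(665,367)],retractor=[(276,239),(276,345)],electrode=[(435,240),(414,315)],jar_white=[(109,372)],jar_orange=[(551,293)])
for k,v in K.items(): print(k,plane(d,np.array(v)/2+[60,80],54 if 'jar' in k else 10).round(1))
E
```

```text
white [591.1 314.6] x axis deg 7.8 [165. 148. 166. 152.]
blue [647.2  10.7] x axis deg -0.6 [167. 148. 166. 147.]
steel [ 586.5 -322.9] x axis deg -3.2 [164. 154. 163. 154.]
forceps 0.83 [ 338. -285.] (array([ 352.1, -287.2]), array([ 52.8, 112.3]), 89.0)
retractor 0.77 [427.9 147. ] (array([433.5, 146.9]), array([123.9,  23.3]), 4.3)
electrode 0.97 [464.6 -22. ] (array([457.7, -24.5]), array([ 37.4, 105.6]), 81.4)
jar_white 0.7 [343.3 309.3] (array([342.7, 309. ]), array([38., 54.]), 1.1)
jar_orange 0.72 [ 433.1 -151.3] (array([ 433.1, -150.8]), array([36.4, 40.9]), 1.0)
cup 0.63 [ 656.7 -163. ] (array([ 655.8, -163.8]), array([50.4, 54.6]), 89.5)
meter 0.82 [649.8 159.3] (array([649.7, 160.1]), array([50.5, 52.4]), 0.8)
forceps [[ 408.3 -280.8]
 [ 310.  -289.9]
 [ 354.5 -287.5]]
retractor [[489.6 149.5]
 [370.5 145.3]]
electrode [[491.5 -31.1]
 [406.7  -8.6]]
jar_white [[341.2 313.8]]
jar_orange [[ 432.9 -153.3]]
```

Call:
move_arm([
  [[0,0,0],-1,0],
  [[0,0,0],-1,0],
  [[0,0,0],-1,0],
  [[0,0,0],-1,0],
  [[-0.84,-0.95,0],0,0],
  [[-0.84,-0.95,0],0,0],
  [[-0.84,-0.95,0],0,0],
  [[-0.84,-0.95,0],0,0],
  [[-0.84,-0.95,0],0,0],
  [[-0.84,-0.95,0],0,0],
  [[-0.84,-0.95,0],0,0],
  [[-0.84,-0.95,0],0,0],
  [[-0.84,-0.95,0],0,0],
  [[-0.84,-0.95,0],0,0],
  [[-0.84,-0.95,0],0,0],
  [[-0.84,-0.95,0],0,0],
  [[-0.84,-0.95,0],0,0],
  [[-0.84,-0.95,0],0,0],
])

```text
t: 3.0
ee_pos: [482.8, 299.8, 222.9]
orientation: [-0.146, 3.138, 0.0]
ft_force: [-0.1, 0.3, 0.4]
width: 88.0
grasp_force: 0.0
```

Call:
move_arm([
  [[0.31,-1,0],0,0],
  [[0.31,-1,0],0,0],
  [[0.31,-1,0],0,0],
  [[0.31,-1,0],0,0],
  [[0.31,-1,0],0,0],
  [[0.31,-1,0],0,0],
  [[0.31,-1,0],0,0],
  [[0.31,-1,0],0,0],
  [[0.31,-1,0],0,0],
  [[0.31,-1,0],0,0],
  [[0.31,-1,0],0,0],
  [[0.31,-1,0],0,0],
  [[0.31,-1,0],0,0],
  [[0.31,-1,0],0,0],
  [[0.31,-1,0],0,0],
  [[0.31,-1,0],0,0],
  [[0.31,-1,0],0,0],
  [[0.31,-1,0],0,0],
  [[0.31,-1,0],0,0],
  [[0.31,-1,0],0,0],
])

```text
t: 4.67
ee_pos: [373.7, -212.6, 222.9]
orientation: [-0.146, 3.138, -0.001]
ft_force: [0.6, 0.2, -0.1]
width: 87.6
grasp_force: 0.0
```

```bash
cat >>h.py <<'E'
def go(x,y,z,yw):
    "tool-unit totals from where the arm stands to the target (turn first, then shift)"
    o=ctrl.get_obs();a=np.radians(yw);Y=np.array([np.cos(a),np.sin(a)]);X=np.array([-Y[1],Y[0]])
    D=np.array([x,y,z])-o["ee_pos"]
    return np.round([D[:2]@X/25,D[:2]@Y/25,-D[2]/25,-(yw-yaw(o))/5],2)
E
python3 - <<'E'
from h import *
o=ctrl.get_obs();d=cams.get_image("wrist");print(o["t"],o["ee_pos"],yaw(o),d["camera_matrix"],d["mount"])
cv2.imwrite("pics/w1.png",d["image"][:,:,::-1])
c=cams.cut_out("wrist","forceps")
if c:
    m=c[0]["pixels"];p=wplane(d,o,pts(m),7);print(c[0]["p"],c[0]["rect"],rect(p))
E
```

```text
4.6667 [ 373.68063632 -212.60033734  222.93755147] 95.33653795054241 [[297.31863964   0.         254.76418364]
 [  0.         297.31863964 190.61883424]
 [  0.           0.           1.        ]] [[ 9.14083488e-04 -9.64069825e-01 -2.65647391e-01  7.11560817e+01]
 [ 9.99999582e-01  8.82571565e-04  2.37994024e-04 -4.03501185e-01]
 [ 5.00997660e-06 -2.65647498e-01  9.64070229e-01 -1.62453558e+02]
 [ 0.00000000e+00  0.00000000e+00  0.00000000e+00  1.00000000e+00]]
0.76 [200.3, 145.8, 39.0, 88.5] (array([ 348.6, -276.6]), array([114.6,  52.9]), 18.2)
```

View pics/w1.png

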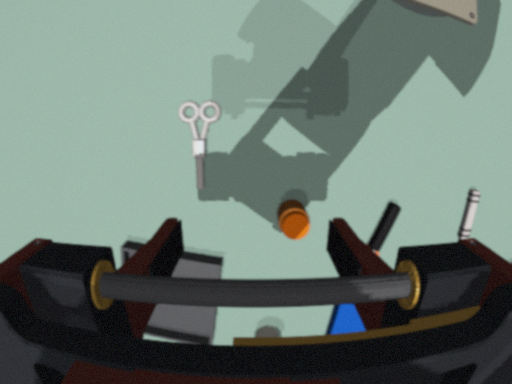

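Forceps seen: box joint (199,147), tip (200,187), rings (189,112)/(211,112). Orange cap at (295,229).

```bash
python3 - <<'E'
from h import *
o=ctrl.get_obs();d=cams.get_image("wrist")
print(wplane(d,o,[(199,147),(200,187),(200,112)],10).round(1),"cap",wplane(d,o,[(295,229)],54),"elec end",wplane(d,o,[(393,203)],15))
for n,z in dict(forceps=8,jar_orange=54).items():
    s=cams.get_image("scene");c=cams.cut_out("scene",n)[0]["rect"];print(n,c,plane(s,[c[0],c[1]],z if n=='forceps' else 27))
E
```

```text
[[ 355.  -288.1]
 [ 407.9 -284.1]
 [ 310.  -289.8]] cap [[ 437.81898237 -159.66876206]] elec end [[405.14847555 -15.7305828 ]]
forceps [121.9, 190.8, 26.5, 27.4] [[ 364.81157525 -286.10498916]]
jar_orange [183.1, 194.2, 22.5, 27.5] [[ 438.57271607 -152.08735156]]
```

```bash
python3 -c "
from h import *
print(go(355,-288,4,94.5))"
```

```text
[ 1.01 -3.03  8.75  0.18]
```

Call:
move_arm([
  [[0.25,-0.75,0.9],0.18,0],
  [[0.25,-0.75,0.9],0,0],
  [[0.25,-0.75,0.9],0,0],
  [[0.26,-0.78,0.9],0,0],
  [[0,0,1],0,0.3],
  [[0,0,1],0,0.3],
  [[0,0,1],0,0.3],
  [[0,0,0.8],0,0.3],
  [[0,0,0.6],0,0.3],
  [[0,0,0.4],0,0.3],
  [[0,0,0.35],0,0.3],
  [[0,0,0],0,0.3],
  [[0,0,0],0,0.3],
])

```text
t: 6.1
ee_pos: [355.3, -288.6, 4.1]
orientation: [0.123, -3.139, -0.0]
ft_force: [0.3, -0.2, 0.0]
width: 61.1
grasp_force: 0.0
```

```bash
python3 - <<'E'
from h import *
d=cams.get_image("wrist");cv2.imwrite("pics/w2.png",d["image"][:,:,::-1]);o=ctrl.get_obs();print(yaw(o),o["ee_pos"],o["qpos"])
E
```

```text
94.47405452713258 [ 355.51628214 -288.90619485    4.44981939] [-7.08370007e-01  5.83164808e-01  2.09459460e+00 -3.15414307e-05
  4.63042962e-01 -2.35722526e+00]
```

View pics/w2.png

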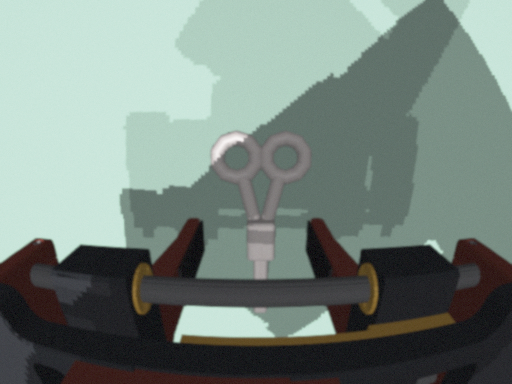

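Box joint at (261,240), between the fingers and aligned. Closing and lifting.

Call:
move_arm([
  [[0,0,0],0,1],
  [[0,0,0],0,1],
  [[0,0,0],0,1],
  [[0,0,0],0,1],
  [[0,0,0],0,1],
  [[0,0,0],0,1],
  [[0,0,0],0,1],
  [[0,0,0],0,1],
  [[0,0,-0.2],0,1],
  [[0,0,-0.4],0,1],
  [[0,0,-0.6],0,1],
  [[0,0,-0.8],0,1],
  [[0,0,-1],0,1],
  [[0,0,-1],0,1],
])

```text
t: 7.32
ee_pos: [354.7, -288.5, 105.4]
orientation: [0.122, -3.139, -0.001]
ft_force: [0.2, -0.2, -0.1]
width: 15.9
grasp_force: 29.8
```

```bash
python3 -c "
from h import *
a=np.radians(-3.2);U=np.array([[np.cos(a),-np.sin(a)],[np.sin(a),np.cos(a)]])
t=np.array([586.5,-322.9])+U@[3,33]
print(t,go(*t,100,86.8))"
```

```text
[ 591.33743196 -290.1189193 ] [-9.46  0.46  0.22  1.53]
```

Call:
move_arm([
  [[0,0,0],0.77,1],
  [[0,0,0],0.76,1],
  [[-0.4,0.03,0],0,1],
  [[-0.8,0.03,0],0,1],
  [[-1,0.03,0],0,1],
  [[-1,0.03,0],0,1],
  [[-1,0.03,0],0,1],
  [[-1,0.03,0],0,1],
  [[-1,0.04,0],0,1],
  [[-1,0.04,0],0,1],
  [[-1,0.04,0],0,1],
  [[-0.8,0.04,0],0,1],
  [[-0.46,0,0.5],0,1],
  [[0,0,0.8],0,1],
  [[0,0,0.8],0,1],
  [[0,0,0.4],0,1],
  [[0,0,0],0,1],
])

```text
t: 8.73
ee_pos: [590.2, -292.3, 38.8]
orientation: [-0.085, -3.136, -0.003]
ft_force: [-0.3, 0.9, -0.9]
width: 15.5
grasp_force: 29.8
```

```bash
python3 - <<'E'
from h import *
d=cams.get_image("top");cv2.imwrite("pics/t2.png",cv2.resize(d["image"][80:230,320:470,::-1],None,fx=4,fy=4,interpolation=cv2.INTER_CUBIC));w=cams.get_image("wrist");cv2.imwrite("pics/w3.png",w["image"][:,:,::-1])
print(go(590.9,-293,9.5,86.8),ctrl.get_obs()["ee_pos"])
E
```

```text
[0.03 0.02 1.28 0.01] [ 591.72973104 -293.42949713   41.48670355]
```

View pics/w3.png

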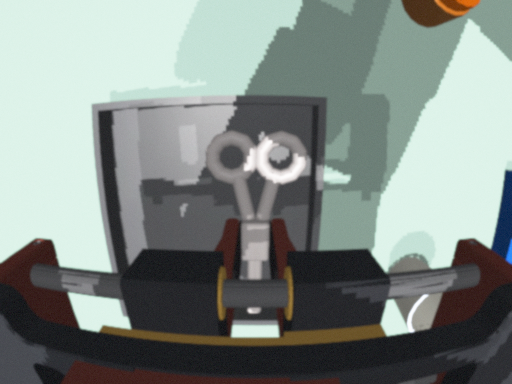

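```bash
python3 - <<'E'
from h import *
o=ctrl.get_obs();d=cams.get_image("wrist")
print("ring R,L",wplane(d,o,[(306,157),(207,157)],42),"rim outer",wplane(d,o,[(325,130),(326,100),(93,106)],25), "floor",wplane(d,o,[(312,140),(112,150)],10))
E
```

```text
ring R,L [[ 547.4776856  -262.66151796]
 [ 544.51820238 -317.55685278]] rim outer [[ 533.97141579 -247.5182381 ]
 [ 515.57039662 -246.32091517]
 [ 506.54777342 -395.46299147]] floor [[ 541.49764728 -252.98216574]
 [ 538.69827196 -392.16906278]]
```

Call:
move_arm([
  [[0,0,0.3],0,1],
  [[0,0,0.4],0,1],
  [[0,0,0.3],0,1],
  [[0,0,0.15],0,1],
  [[0,0,0.1],0,1],
  [[0,0,0.03],0,1],
  [[0,0,0],0,1],
])

```text
t: 9.47
ee_pos: [591.5, -293.5, 9.2]
orientation: [-0.088, -3.14, -0.0]
ft_force: [-0.2, -0.0, 0.1]
width: 15.7
grasp_force: 29.9
```

Call:
move_arm([
  [[0,0,0.04],0,1],
  [[0,0,0],0,1],
  [[0,0,0],0,0.8],
  [[0,0,0],0,0.7],
  [[0,0,0],0,0.6],
  [[0,0,0],0,0.6],
  [[0,0,0],0,0.6],
  [[0,0,-0.3],0,0.6],
  [[0,0,-0.6],0,0.6],
  [[0,0,-1],0,0.6],
  [[0,0,-1],0,0.6],
  [[0,0,-1],0,0.6],
])

```text
t: 10.47
ee_pos: [591.8, -293.6, 108.3]
orientation: [0.088, 3.14, -0.0]
ft_force: [0.1, -1.3, 0.4]
width: 35.1
grasp_force: 0.0
```

```bash
python3 - <<'E'
from h import *
print(go(360,145,130,92))
E
```

```text
[ 8.65 17.86 -0.87 -1.04]
```

```bash
python3 - <<'E'
from h import *
print(go(455,147,200,92))
E
```

```text
[ 4.85 17.8  -3.67 -1.04]
```

Call:
move_arm([
  [[0,0,-0.5],-1.04,0.4],
  [[0.27,0.5,-0.4],0,0.3],
  [[0.27,1,-0.3],0,0.3],
  [[0.27,1,-0.3],0,0.3],
  [[0.27,1,-0.3],0,0.3],
  [[0.27,1,-0.3],0,0.3],
  [[0.27,1,-0.3],0,0.3],
  [[0.27,1,-0.3],0,0.3],
  [[0.27,1,-0.3],0,0.3],
  [[0.27,1,-0.3],0,0.3],
  [[0.27,1,-0.37],0,0.3],
  [[0.27,1,0],0,0.3],
  [[0.27,1,0],0,0.3],
  [[0.27,1,0],0,0.3],
  [[0.27,1,0],0,0.3],
  [[0.27,1,0],0,0.3],
  [[0.27,1,0],0,0.3],
  [[0.27,1,0],0,0.3],
  [[0.26,1,0],0,0.3],
  [[0,0.3,0],0,0.3],
])

```text
out of range
```

```bash
python3 - <<'E'
from h import *
o=ctrl.get_obs();d=cams.get_image("wrist");print(o["t"],o["ee_pos"],yaw(o))
cv2.imwrite("pics/w4.png",d["image"][:,:,::-1])
c=cams.cut_out("wrist","retractor")
if c:
    m=c[0]["pixels"];p=wplane(d,o,pts(m),10);print(c[0]["p"],c[0]["rect"],rect(p))
E
```

```text
10.4667 [ 591.76434105 -293.61257985  108.26713985] 86.79335060223266
0.7 [256.9, 185.1, 63.6, 122.9] (array([ 589.8, -292.6]), array([ 54.7, 114.9]), 86.9)
```

View pics/w4.png

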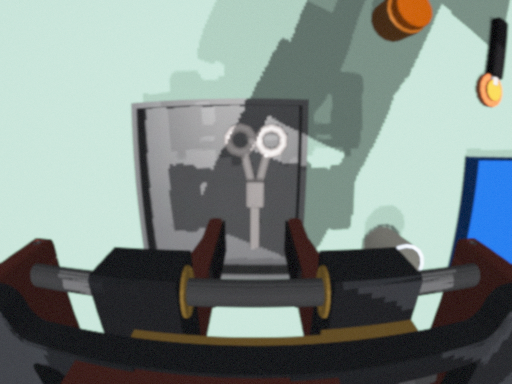

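The call was refused because the turn passed 1. The picture is useful anyway: the forceps lie flat inside the steel tray, joint at (255,195), clear of the walls.

Call:
move_arm([
  [[0,0,-0.5],-0.54,0.4],
  [[0.27,0.5,-0.4],-0.5,0.3],
  [[0.27,1,-0.3],0,0.3],
  [[0.27,1,-0.3],0,0.3],
  [[0.27,1,-0.3],0,0.3],
  [[0.27,1,-0.3],0,0.3],
  [[0.27,1,-0.3],0,0.3],
  [[0.27,1,-0.3],0,0.3],
  [[0.27,1,-0.3],0,0.3],
  [[0.27,1,-0.3],0,0.3],
  [[0.27,1,-0.37],0,0.3],
  [[0.27,1,0],0,0.3],
  [[0.27,1,0],0,0.3],
  [[0.27,1,0],0,0.3],
  [[0.27,1,0],0,0.3],
  [[0.27,1,0],0,0.3],
  [[0.27,1,0],0,0.3],
  [[0.27,1,0],0,0.3],
  [[0.26,1,0],0,0.3],
  [[0,0.3,0],0,0.3],
])

```text
t: 12.23
ee_pos: [454.2, 149.4, 198.0]
orientation: [0.058, -3.141, -0.001]
ft_force: [-0.4, -0.4, 0.8]
width: 61.1
grasp_force: 0.0
```

```bash
python3 - <<'E'
from h import *
o=ctrl.get_obs();d=cams.get_image("wrist");print(o["t"],o["ee_pos"],yaw(o))
cv2.imwrite("pics/w5.png",d["image"][:,:,::-1])
c=cams.cut_out("wrist","retractor")
if c:
    m=c[0]["pixels"];p=wplane(d,o,pts(m),10);print(c[0]["p"],c[0]["rect"],rect(p))
E
```

```text
12.2333 [454.18558034 149.44173801 197.97491793] 92.10402223976796
0.81 [253.4, 158.0, 21.0, 107.6] (array([438.2, 145.9]), array([133. ,  26.1]), 2.1)
```

View pics/w5.png

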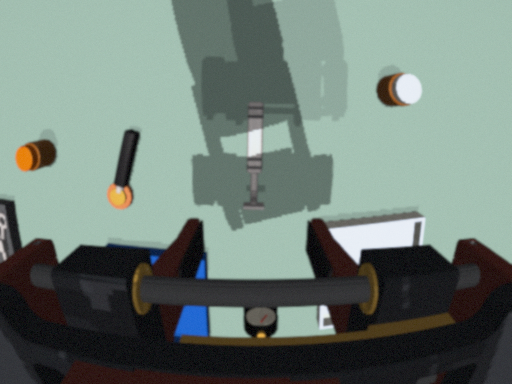

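Retractor: handle from (255,102) to (254,168), blade at (254,206); white cap (406,89), electrode (127,160).

```bash
python3 - <<'E'
from h import *
o=ctrl.get_obs();d=cams.get_image("wrist")
print(wplane(d,o,[(255.5,103),(254,168)],12).round(1),"caps",wplane(d,o,[(406,89),(28,156)],54).round(1),"el",wplane(d,o,[(132,132),(122,187)],15).round(1),"disc",wplane(d,o,[(120,197)],12))
print(go(428,147.7,4,91.7))
E
```

```text
[[375.4 145.7]
 [452.5 146.9]] caps [[ 345.8  311.2]
 [ 433.6 -146.8]] el [[410.9  -4.3]
 [481.3 -22.1]] disc [[495.92266946 -27.84521042]]
[1.1  0.05 7.76 0.08]
```

Call:
move_arm([
  [[0.35,0,0.9],0.1,0.3],
  [[0.35,0,1],0,0.3],
  [[0.36,0.02,1],0,0.3],
  [[0,0,1],0,0.3],
  [[0,0,1],0,0.3],
  [[0,0,0.9],0,0.3],
  [[0,0,0.7],0,0.3],
  [[0,0,0.5],0,0.3],
  [[0,0,0.4],0,0.3],
  [[0,0,0.36],0,0.3],
  [[0,0,0],0,0.4],
  [[0,0,0],0,1],
  [[0,0,0],0,1],
  [[0,0,0],0,1],
  [[0,0,0],0,1],
  [[0,0,0],0,1],
  [[0,0,0],0,1],
])

```text
t: 13.8
ee_pos: [429.3, 147.1, 4.1]
orientation: [-0.041, 3.141, 0.0]
ft_force: [0.1, 1.3, 0.4]
width: 18.0
grasp_force: 0.5
```

Call:
move_arm([
  [[0,0,0],0,1],
  [[0,0,-0.2],0,1],
  [[0,0,-0.4],0,1],
  [[0,0,-0.8],0,1],
  [[0,0,-1],0,1],
  [[0,0,-1],0,1],
  [[0,0,-1],0,1],
  [[0,0,-0.6],0,1],
])

```text
t: 14.47
ee_pos: [429.6, 147.2, 131.6]
orientation: [-0.041, 3.139, 0.001]
ft_force: [0.3, -0.2, -0.9]
width: 17.8
grasp_force: 30.0
```

```bash
python3 - <<'E'
from h import *
a=np.radians(-3.3);U=np.array([[np.cos(a),-np.sin(a)],[np.sin(a),np.cos(a)]])
t=np.array([590,-324.5])+U@[-2,-37]
print(t,go(*t,110,86.7), go(480,147,110,86.7))
E
```

```text
[ 585.87344737 -361.32351916] [ -7.41 -19.95   0.87   0.96] [-2.01  0.11  0.87  0.96]
```

Call:
move_arm([
  [[0,0,0],0.96,1],
  [[-0.3,-0.5,0],0,1],
  [[-0.4,-1,0],0,1],
  [[-0.4,-1,0],0,1],
  [[-0.4,-1,0],0,1],
  [[-0.4,-1,0],0,1],
  [[-0.4,-1,0],0,1],
  [[-0.4,-1,0],0,1],
  [[-0.4,-1,0],0,1],
  [[-0.4,-1,0],0,1],
  [[-0.4,-1,0],0,1],
  [[-0.4,-1,0],0,1],
  [[-0.4,-1,0],0,1],
  [[-0.4,-1,0],0,1],
  [[-0.4,-1,0],0,1],
  [[-0.4,-1,0],0,1],
  [[-0.4,-1,0],0,1],
  [[-0.4,-1,0],0,1],
  [[-0.4,-1,0],0,1],
  [[-0.31,-1,0],0,1],
])

```text
t: 16.13
ee_pos: [587.5, -326.6, 129.5]
orientation: [0.091, 3.14, 0.0]
ft_force: [0.0, 0.0, -1.1]
width: 17.7
grasp_force: 30.0
```

```bash
python3 - <<'E'
from h import *
print(go(585.9,-361.3,50,86.7))
E
```

```text
[-0.02 -1.39  3.18 -0.  ]
```

Call:
move_arm([
  [[-0.02,-0.7,0.3],0,1],
  [[0,-0.5,0.5],0,1],
  [[0,-0.19,0.8],0,1],
  [[0,0,0.8],0,1],
  [[0,0,0.5],0,1],
  [[0,0,0.3],0,1],
  [[0,0,0],0,1],
  [[0,0,0],0,1],
])

```text
t: 16.8
ee_pos: [585.6, -359.6, 48.5]
orientation: [-0.09, -3.14, -0.001]
ft_force: [0.4, 0.4, -1.1]
width: 17.7
grasp_force: 30.0
```

```bash
python3 - <<'E'
from h import *
o=ctrl.get_obs();d=cams.get_image("wrist");print(o["t"],o["ee_pos"],yaw(o),go(585.9,-361.3,9.2,86.7))
cv2.imwrite("pics/w6.png",d["image"][:,:,::-1])
E
```

```text
16.8 [ 585.62001313 -359.5860522    48.46123984] 86.72344004852525 [ 0.01 -0.05  1.6   0.  ]
```

View pics/w6.png

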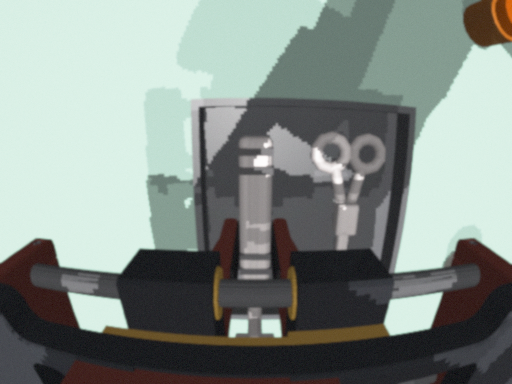

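Retractor handle at (256,195), clear of the left wall (207) and the forceps (312 and right). Lowering.

Call:
move_arm([
  [[0,-0.05,0.3],0,1],
  [[0,0,0.5],0,1],
  [[0,0,0.4],0,1],
  [[0,0,0.2],0,1],
  [[0,0,0.14],0,1],
  [[0,0,0.06],0,1],
  [[0,0,0.02],0,1],
  [[0,0,0],0,1],
])

```text
t: 17.52
ee_pos: [584.9, -360.9, 9.0]
orientation: [-0.091, -3.138, -0.002]
ft_force: [-4.8, 3.2, 10.6]
width: 17.6
grasp_force: 30.0
```

Call:
move_arm([
  [[0,0,0],0,0.9],
  [[0,0,0],0,0.75],
  [[0,0,0],0,0.65],
  [[0,0,0],0,0.6],
  [[0,0,0],0,0.6],
  [[0,0,-0.3],0,0.6],
  [[0,0,-0.6],0,0.6],
  [[0,0,-1],0,0.6],
  [[0,0,-1],0,0.6],
  [[0,0,-1],0,0.6],
  [[0,0,-1],0,0.5],
])

```text
t: 18.43
ee_pos: [585.9, -361.5, 133.4]
orientation: [0.091, 3.139, -0.001]
ft_force: [-0.3, 0.3, 0.3]
width: 38.6
grasp_force: 0.0
```

```bash
python3 - <<'E'
from h import *
o=ctrl.get_obs();print(o["ee_pos"])
w=cams.get_image("wrist");cv2.imwrite("pics/w7.png",w["image"][:,:,::-1])
print(go(452,-151,170,90))
E
```

```text
[ 585.92110042 -361.54282825  133.36292301]
[ 5.46  8.49 -1.24 -0.66]
```

View pics/w7.png

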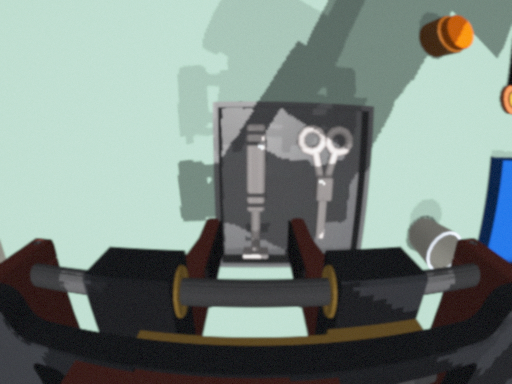

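Both instruments lie flat in the steel tray, retractor at (255,190) and forceps at (324,185). Orange jar next.

Call:
move_arm([
  [[0,0,-0.5],-0.66,0.3],
  [[0.4,0.6,-0.3],0,0],
  [[0.6,1,-0.2],0,0],
  [[0.6,1,-0.2],0,0],
  [[0.6,1,0],0,0],
  [[0.7,1,0],0,0],
  [[0.7,1,0],0,0],
  [[0.7,1,0],0,0],
  [[0.7,1,0],0,0],
  [[0.46,0.89,0],0,0],
  [[0,0,0],0,0],
  [[0,0,0],0,0],
])

```text
t: 19.48
ee_pos: [449.4, -148.6, 161.9]
orientation: [-0.003, 3.14, -0.001]
ft_force: [0.4, -0.3, 0.3]
width: 87.6
grasp_force: 0.0
```

```bash
python3 - <<'E'
from h import *
o=ctrl.get_obs();d=cams.get_image("wrist");print(o["t"],o["ee_pos"],yaw(o))
m=cams.cut_out("wrist","jar_orange")
for c in m[:2]: print(c["p"],c["rect"])
hsv=cv2.cvtColor(d["image"],cv2.COLOR_RGB2HSV);k=cams.cut_out("wrist","jar_orange")[0]["pixels"]
q=k&(hsv[...,2]>150);(c,r)=cv2.minEnclosingCircle(pts(q).astype(np.float32));print(c,r,wplane(d,o,[c],50))
x0,y0=max(0,int(m[0]["rect"][0])-80),max(0,int(m[0]["rect"][1])-80)
print(x0,y0);cv2.imwrite("pics/w8.png",cv2.resize(d["image"][y0:y0+160,x0:x0+160,::-1],None,fx=3,fy=3))
E
```

```text
19.4833 [ 449.36732053 -148.58887104  161.89273329] 90.09270302705075
0.69 [245.9, 169.0, 43.5, 41.6]
(247.1666717529297, 168.8333282470703) 19.614442825317383 [[ 432.80022828 -156.06349928]]
165 89
```

View pics/w8.png

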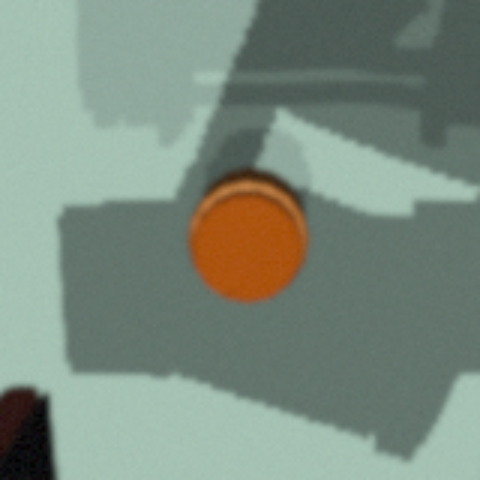

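Cap centre is at pixel (247.7,171).

```bash
python3 - <<'E'
from h import *
o=ctrl.get_obs();d=cams.get_image("wrist");print(wplane(d,o,[(247.7,171.3)],54));print(go(434.5,-154.5,8,90))
E
```

```text
[[ 435.35013841 -156.88147227]]
[ 0.63 -0.18  6.13 -0.01]
```

Call:
move_arm([
  [[0.3,-0.1,0.4],0,0],
  [[0.3,-0.12,0.8],0,0],
  [[0,0,1],0,0],
  [[0,0,1],0,0],
  [[0,0,1],0,0],
  [[0,0,0.8],0,0],
  [[0,0,0.6],0,0],
  [[0,0,0.4],0,0],
  [[0,0,0.13],0,0],
  [[0,0,0],0,0.2],
  [[0,0,0],0,0.3],
  [[0,0,0],0,0.4],
  [[0,0,0],0,0.45],
  [[0,0,0],0,0.5],
  [[0,0,0],0,0.55],
  [[0,0,0],0,0.6],
  [[0,0,0],0,1],
  [[0,0,0],0,1],
  [[0,0,0],0,1],
  [[0,0,0],0,1],
])

```text
t: 21.35
ee_pos: [434.4, -154.7, 7.7]
orientation: [0.0, 3.141, -0.0]
ft_force: [0.5, 0.2, 6.1]
width: 39.7
grasp_force: 30.0
```

Call:
move_arm([
  [[0,0,-0.2],0,1],
  [[0,0,-0.4],0,1],
  [[0,0,-0.8],0,1],
  [[0,0,-1],0,1],
  [[0,0,-1],0,1],
  [[0,0,-1],0,1],
  [[0,0,-0.6],0,1],
])

```text
t: 21.93
ee_pos: [434.9, -154.9, 135.3]
orientation: [0.0, 3.139, -0.001]
ft_force: [1.0, 0.2, -0.5]
width: 39.2
grasp_force: 30.0
```

```bash
python3 - <<'E'
from h import *
a=np.radians(7.8);U=np.array([[np.cos(a),-np.sin(a)],[np.sin(a),np.cos(a)]])
for s in (36,-36):
    t=np.array([591.1,314.6])+U@[s,0];print(t,go(*t,130,97.8))
E
```

```text
[626.76692226 319.48576061] [-10.18  17.76   0.21  -1.56]
[555.43307774 309.71423939] [-7.3  17.76  0.21 -1.56]
```

Call:
move_arm([
  [[0,0,0],-0.56,1],
  [[-0.3,0.5,0],-1,1],
  [[-0.58,1,0],0,1],
  [[-0.58,1,0],0,1],
  [[-0.58,1,0],0,1],
  [[-0.58,1,0],0,1],
  [[-0.58,1,0],0,1],
  [[-0.58,1,0],0,1],
  [[-0.58,1,0],0,1],
  [[-0.58,1,0],0,1],
  [[-0.58,1,0],0,1],
  [[-0.58,1,0],0,1],
  [[-0.58,1,0],0,1],
  [[-0.58,1,0],0,1],
  [[-0.58,1,0],0,1],
  [[-0.58,1,0],0,1],
  [[-0.58,1,0],0,1],
  [[-0.58,1,0],0,1],
  [[-0.6,1,0],0,1],
  [[0,0.26,0],0,1],
])

```text
t: 23.6
ee_pos: [628.9, 323.1, 133.4]
orientation: [-0.216, 3.131, 0.003]
ft_force: [0.3, -0.7, -0.1]
width: 39.4
grasp_force: 30.0
```

```bash
python3 - <<'E'
from h import *
print(go(626.8,319.5,50,97.8))
o=ctrl.get_obs();w=cams.get_image("wrist");cv2.imwrite("pics/w9.png",w["image"][:,:,::-1])
E
```

```text
[ 0.1  -0.13  3.34  0.02]
```

View pics/w9.png

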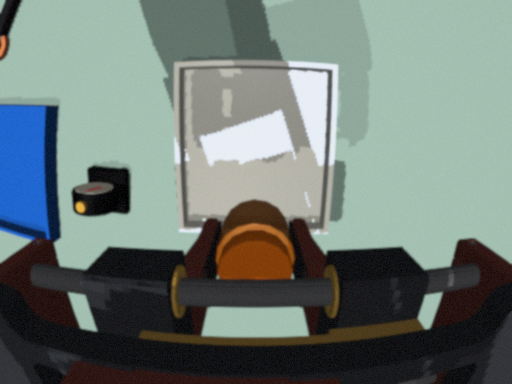

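White tray rim corners: (176,64), (338,66), (328,231), (181,231).

```bash
python3 - <<'E'
from h import *
o=ctrl.get_obs();w=cams.get_image("wrist");p=wplane(w,o,[(176,64),(338,66),(328,231),(181,231)],25);print(p.round(1),p.mean(0),yaw(o))
print(go(626.8,319.5,13.5,97.8))
E
```

```text
[[522.1 234.7]
 [503.1 381.7]
 [662.6 401.6]
 [683.1 254.8]] [592.71861823 318.1679878 ] 97.92597387153606
[ 0.   -0.04  4.76  0.02]
```

Call:
move_arm([
  [[0,-0.04,0.4],0,1],
  [[0,0,0.8],0,1],
  [[0,0,1],0,1],
  [[0,0,0.9],0,1],
  [[0,0,0.6],0,1],
  [[0,0,0.4],0,1],
  [[0,0,0.3],0,1],
  [[0,0,0.2],0,1],
  [[0,0,0.1],0,1],
  [[0,0,0.06],0,1],
  [[0,0,0.03],0,1],
  [[0,0,0],0,1],
])

```text
t: 24.7
ee_pos: [627.9, 318.5, 13.4]
orientation: [-0.214, 3.133, 0.001]
ft_force: [-0.5, -0.3, -0.3]
width: 39.4
grasp_force: 30.0
```

Call:
move_arm([
  [[0,0,0.03],0,1],
  [[0,0,0],0,1],
])

```text
t: 24.87
ee_pos: [627.9, 318.6, 12.8]
orientation: [-0.214, 3.133, 0.001]
ft_force: [0.1, -0.1, 2.0]
width: 39.7
grasp_force: 30.0
```

Call:
move_arm([
  [[0,0,0.02],0,1],
  [[0,0,0],0,0.55],
  [[0,0,0],0,0.5],
  [[0,0,0],0,0.4],
  [[0,0,0],0,0.3],
  [[0,0,0],0,0.3],
  [[0,0,0],0,0.3],
  [[0,0,-0.3],0,0.3],
  [[0,0,-0.6],0,0.3],
  [[0,0,-1],0,0.3],
  [[0,0,-1],0,0.3],
  [[0,0,-1],0,0.2],
  [[0,0,-1],0,0],
  [[0,0,-1],0,0],
])

```text
t: 26.03
ee_pos: [627.6, 318.3, 161.9]
orientation: [-0.213, 3.133, 0.001]
ft_force: [0.8, 0.1, -0.3]
width: 77.9
grasp_force: 0.0
```

```bash
python3 - <<'E'
from h import *
print(go(362,312,165,97.8))
E
```

```text
[10.56  1.19 -0.13 -0.  ]
```

Call:
move_arm([
  [[0.5,0.06,0],0,0],
  [[1,0.11,0],0,0],
  [[1,0.11,0],0,0],
  [[1,0.11,0],0,0],
  [[1,0.11,0],0,0],
  [[1,0.11,0],0,0],
  [[1,0.11,0],0,0],
  [[1,0.11,0],0,0],
  [[1,0.11,0],0,0],
  [[1,0.11,0],0,0],
  [[0.8,0.1,0],0,0],
  [[0.26,0.04,0],0,0],
  [[0,0,0],0,0],
  [[0,0,0],0,0],
])

```text
t: 27.2
ee_pos: [362.9, 312.6, 160.0]
orientation: [-0.214, 3.132, 0.002]
ft_force: [0.6, 0.3, 0.2]
width: 88.1
grasp_force: 0.0
```

```bash
python3 - <<'E'
from h import *
o=ctrl.get_obs();d=cams.get_image("wrist");print(o["t"],o["ee_pos"],yaw(o))
m=cams.cut_out("wrist","jar_white");k=m[0]["pixels"];print(m[0]["p"],m[0]["rect"])
hsv=cv2.cvtColor(d["image"],cv2.COLOR_RGB2HSV)
q=k&(hsv[...,1]<70)&(hsv[...,2]>90);n,l,st,ce=cv2.connectedComponentsWithStats(q.astype(np.uint8));i=1+st[1:,4].argmax();print(st[i],ce[i],wplane(d,o,[ce[i]],54))
print(go(*wplane(d,o,[ce[i]],54)[0],8,97.8))
cv2.imwrite("pics/w10.png",d["image"][:,:,::-1])
E
```

```text
27.2 [362.89072662 312.59690343 159.95847908] 97.83146673953972
0.62 [261.4, 163.9, 38.3, 47.0]
[ 243  148   38   38 1095] [261.52146119 166.78173516] [[342.56685222 315.76215385]]
[ 0.81  0.24  6.06 -0.01]
```

View pics/w10.png

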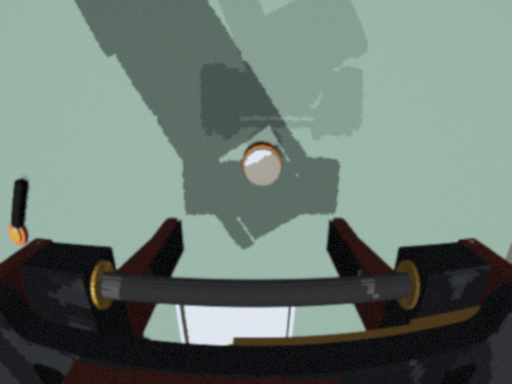

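White cap centre is at (262,166), about (342.5,315), which agrees with the top view.

Call:
move_arm([
  [[0.4,0.12,0.4],0,0],
  [[0.4,0.1,0.8],0,0],
  [[0,0,1],0,0],
  [[0,0,1],0,0],
  [[0,0,1],0,0],
  [[0,0,0.8],0,0],
  [[0,0,0.6],0,0],
  [[0,0,0.35],0,0],
  [[0,0,0.1],0,0],
  [[0,0,0],0,0.2],
  [[0,0,0],0,0.3],
  [[0,0,0],0,0.4],
  [[0,0,0],0,0.45],
  [[0,0,0],0,0.5],
  [[0,0,0],0,0.55],
  [[0,0,0],0,0.6],
  [[0,0,0],0,1],
  [[0,0,0],0,1],
  [[0,0,0],0,1],
  [[0,0,0],0,1],
])

```text
t: 28.97
ee_pos: [341.5, 314.9, 8.0]
orientation: [-0.214, 3.134, 0.001]
ft_force: [-1.0, 0.0, 5.6]
width: 39.6
grasp_force: 30.0
```

Call:
move_arm([
  [[0,0,-0.2],0,1],
  [[0,0,-0.4],0,1],
  [[0,0,-0.8],0,1],
  [[0,0,-1],0,1],
  [[0,0,-1],0,1],
  [[0,0,-1],0,1],
  [[0,0,-0.6],0,1],
])

```text
t: 29.55
ee_pos: [341.7, 315.0, 135.6]
orientation: [-0.213, 3.132, 0.002]
ft_force: [0.8, 1.0, -0.7]
width: 39.4
grasp_force: 30.0
```

```bash
python3 - <<'E'
from h import *
print(go(554,311,130,97.8))
E
```

```text
[-8.39 -1.31  0.22 -0.  ]
```

Call:
move_arm([
  [[-0.4,-0.1,0],0,1],
  [[-0.9,-0.15,0],0,1],
  [[-1,-0.15,0],0,1],
  [[-1,-0.15,0],0,1],
  [[-1,-0.15,0],0,1],
  [[-1,-0.15,0],0,1],
  [[-1,-0.15,0],0,1],
  [[-1,-0.15,0],0,1],
  [[-0.8,-0.16,0],0,1],
  [[-0.29,-0.1,0.5],0,1],
  [[0,0,1],0,1],
  [[0,0,0.9],0,1],
  [[0,0,0.6],0,1],
  [[0,0,0],0,1],
  [[0,0,0],0,1],
])

```text
t: 30.8
ee_pos: [552.4, 307.3, 55.7]
orientation: [0.213, -3.131, 0.003]
ft_force: [-0.4, -0.5, -0.7]
width: 39.3
grasp_force: 30.0
```

```bash
python3 - <<'E'
from h import *
print(go(554,311,13.5,97.8))
E
```

```text
[-0.09  0.14  1.69 -0.  ]
```

Call:
move_arm([
  [[-0.07,0.07,0.3],0,1],
  [[0,0,0.5],0,1],
  [[0,0,0.35],0,1],
  [[0,0,0.2],0,1],
  [[0,0,0.15],0,1],
  [[0,0,0.1],0,1],
  [[0,0,0.06],0,1],
  [[0,0,0.03],0,1],
  [[0,0,0.02],0,1],
  [[0,0,0],0,1],
])

```text
t: 31.63
ee_pos: [555.5, 310.2, 15.1]
orientation: [-0.213, 3.134, 0.0]
ft_force: [-0.6, -0.5, -0.3]
width: 39.4
grasp_force: 30.0
```

Call:
move_arm([
  [[0,0,0.04],0,1],
  [[0,0,0.03],0,1],
  [[0,0,0.02],0,1],
  [[0,0,0],0,1],
])

```text
t: 31.97
ee_pos: [555.5, 310.2, 13.0]
orientation: [-0.213, 3.134, 0.0]
ft_force: [-1.8, -0.2, 2.4]
width: 39.8
grasp_force: 30.0
```

Call:
move_arm([
  [[0,0,0],0,0.55],
  [[0,0,0],0,0.5],
  [[0,0,0],0,0.4],
  [[0,0,0],0,0.3],
  [[0,0,0],0,0.3],
  [[0,0,0],0,0.3],
  [[0,0,-0.3],0,0.3],
  [[0,0,-0.6],0,0.3],
  [[0,0,-1],0,0.3],
  [[0,0,-1],0,0.3],
  [[0,0,-1],0,0.3],
  [[0,0,-1],0,0.3],
  [[0,0,-1],0,0.3],
])

```text
t: 33.05
ee_pos: [555.5, 310.2, 163.0]
orientation: [-0.213, 3.133, 0.001]
ft_force: [0.3, 0.4, 0.6]
width: 61.5
grasp_force: 0.0
```

```bash
python3 - <<'E'
from h import *
print(go(462,-18,165,75))
E
```

```text
[  0.21 -13.65  -0.08   4.56]
```

Call:
move_arm([
  [[0,0,0],0.96,0.3],
  [[0,0,0],0.9,0.3],
  [[0,0,0],0.9,0.3],
  [[0,0,0],0.9,0.3],
  [[0,0,0],0.9,0.3],
  [[0,-0.5,0],0,0.3],
  [[0,-1,0],0,0.3],
  [[0,-1,0],0,0.3],
  [[0,-1,0],0,0.3],
  [[0,-1,0],0,0.3],
  [[0,-1,0],0,0.3],
  [[0,-1,0],0,0.3],
  [[0,-1,0],0,0.3],
  [[0,-1,0],0,0.3],
  [[0,-1,0],0,0.3],
  [[0.1,-1,0],0,0.3],
  [[0.1,-1,0],0,0.3],
  [[0,-1,0],0,0.3],
  [[0,-1,0],0,0.3],
  [[0,-0.15,0],0,0.3],
])

```text
t: 34.72
ee_pos: [460.5, -21.0, 160.9]
orientation: [0.41, 3.115, -0.001]
ft_force: [-1.1, -0.8, -0.1]
width: 61.3
grasp_force: 0.0
```

```bash
python3 - <<'E'
from h import *
o=ctrl.get_obs();d=cams.get_image("wrist");print(o["t"],o["ee_pos"],yaw(o))
c=cams.cut_out("wrist","electrode")[0];p=wplane(d,o,pts(c["pixels"]),14);print(c["p"],c["rect"],rect(p))
cv2.imwrite("pics/w11.png",d["image"][:,:,::-1])
E
```

```text
34.7167 [460.53733543 -20.96905003 160.91922098] 75.00767355455635
0.93 [253.4, 174.2, 31.9, 95.3] (array([456.9, -21.4]), array([ 35.1, 105.6]), 75.9)
```

View pics/w11.png

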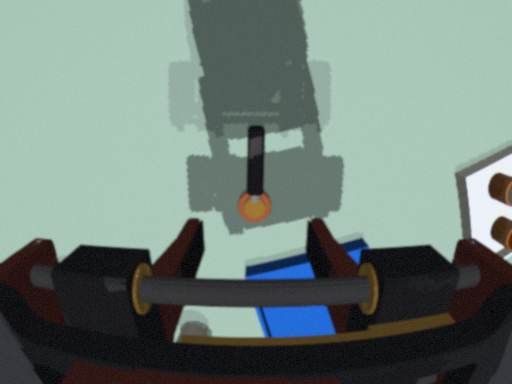

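Electrode handle (256,160), disc (255,207), aligned with the tool. Both jars stand in the white tray at the right.

```bash
python3 - <<'E'
from h import *
print(go(441,-17.5,5,75.3))
E
```

```text
[ 0.82 -0.15  6.24 -0.07]
```

Call:
move_arm([
  [[0.4,-0.07,0.5],-0.07,0.3],
  [[0.42,-0.08,1],0,0.3],
  [[0,0,1],0,0.3],
  [[0,0,1],0,0.3],
  [[0,0,1],0,0.3],
  [[0,0,0.7],0,0.3],
  [[0,0,0.5],0,0.3],
  [[0,0,0.35],0,0.3],
  [[0,0,0.19],0,0.3],
  [[0,0,0],0,0.4],
  [[0,0,0],0,0.7],
  [[0,0,0],0,1],
  [[0,0,0],0,1],
  [[0,0,0],0,1],
  [[0,0,0],0,1],
  [[0,0,0],0,1],
  [[0,0,0],0,1],
])

```text
t: 36.23
ee_pos: [441.6, -16.6, 4.5]
orientation: [0.401, 3.115, 0.0]
ft_force: [-0.5, 1.0, 4.9]
width: 17.7
grasp_force: 30.0
```

Call:
move_arm([
  [[0,0,0],0,1],
  [[0,0,-0.2],0,1],
  [[0,0,-0.4],0,1],
  [[0,0,-0.8],0,1],
  [[0,0,-1],0,1],
  [[0,0,-0.8],0,1],
  [[0,0,-0.5],0,1],
  [[0,0,0],0,1],
])

```text
t: 36.9
ee_pos: [443.1, -16.7, 99.5]
orientation: [0.4, 3.111, 0.0]
ft_force: [0.7, 0.8, -1.1]
width: 17.7
grasp_force: 30.0
```

```bash
python3 - <<'E'
from h import *
print(go(631,10.5,50,89.4))
E
```

```text
[-7.51  1.17  1.98 -2.81]
```

Call:
move_arm([
  [[0,0,0],-0.95,1],
  [[0,0,0],-0.93,1],
  [[0,0,0],-0.93,1],
  [[-0.5,0.1,0],0,1],
  [[-1,0.15,0],0,1],
  [[-1,0.15,0],0,1],
  [[-1,0.15,0],0,1],
  [[-1,0.15,0],0,1],
  [[-1,0.15,0],0,1],
  [[-1,0.15,0],0,1],
  [[-0.7,0.15,0],0,1],
  [[-0.31,0.17,0.4],0,1],
  [[0,0,0.8],0,1],
  [[0,0,0.6],0,1],
  [[0,0,0.18],0,1],
  [[0,0,0],0,1],
  [[0,0,0],0,1],
])

```text
t: 38.32
ee_pos: [628.7, 14.4, 46.7]
orientation: [-0.017, -3.14, 0.0]
ft_force: [0.2, 0.3, -0.8]
width: 17.9
grasp_force: 30.0
```

```bash
python3 - <<'E'
from h import *
o=ctrl.get_obs();d=cams.get_image("wrist");print(go(631,10.5,10.5,89.4))
cv2.imwrite("pics/w12.png",d["image"][:,:,::-1])
E
```

```text
[-0.07 -0.16  1.48 -0.  ]
```

View pics/w12.png

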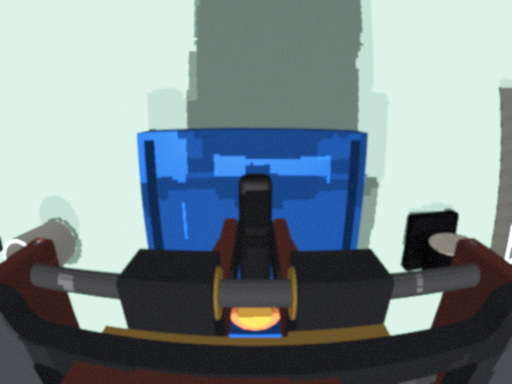

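Electrode (256,200) is centred in the blue tray (139–367). Lowering.

Call:
move_arm([
  [[-0.07,-0.1,0.3],0,1],
  [[0,0,0.4],0,1],
  [[0,0,0.3],0,1],
  [[0,0,0.2],0,1],
  [[0,0,0.1],0,1],
  [[0,0,0.06],0,1],
  [[0,0,0.04],0,1],
  [[0,0,0],0,1],
])

```text
t: 39.03
ee_pos: [631.3, 12.0, 12.1]
orientation: [-0.017, -3.142, 0.0]
ft_force: [0.4, -0.0, -1.1]
width: 18.1
grasp_force: 30.0
```

Call:
move_arm([
  [[0,0,0.04],0,1],
  [[0,0,0.03],0,1],
  [[0,0,0.02],0,1],
  [[0,0,0],0,1],
])

```text
t: 39.37
ee_pos: [631.2, 11.9, 10.0]
orientation: [0.017, 3.141, -0.0]
ft_force: [-0.0, -0.3, -1.0]
width: 17.7
grasp_force: 30.0
```

Call:
move_arm([
  [[0,0,0.02],0,1],
  [[0,0,0.01],0,1],
  [[0,0,0],0,1],
])

```text
t: 39.62
ee_pos: [631.3, 11.9, 9.5]
orientation: [0.017, 3.141, 0.0]
ft_force: [-1.8, 0.2, 3.5]
width: 17.7
grasp_force: 30.0
```

Contact felt. Releasing and backing up.

Call:
move_arm([
  [[0,0,0],0,0.8],
  [[0,0,0],0,0.7],
  [[0,0,0],0,0.6],
  [[0,0,0],0,0.55],
  [[0,0,0],0,0.55],
  [[0,0,0],0,0.55],
  [[0,0,-0.3],0,0.55],
  [[0,0,-0.6],0,0.55],
  [[0,0,-1],0,0.55],
  [[0,0,-1],0,0.55],
  [[0,0,-1],0,0.55],
  [[0,0,-1],0,0.55],
  [[0,0,-1],0,0.55],
  [[0.8,0,-0.8],0,0.5],
  [[1,0,-0.5],0,0.5],
  [[1,0,0],0,0.5],
  [[1,0,0],0,0.5],
  [[1,0,0],0,0.5],
  [[1,0,0],0,0.5],
  [[0.5,0,0],0,0.5],
])

```text
t: 41.28
ee_pos: [470.8, 13.6, 190.2]
orientation: [-0.016, -3.141, 0.0]
ft_force: [-0.5, -1.0, -0.8]
width: 44.0
grasp_force: 0.0
```

```bash
python3 - <<'E'
from h import *
d=cams.get_image("scene");cv2.imwrite("pics/s9.png",cv2.resize(d["image"][150:310,20:500,::-1],(800,267),interpolation=cv2.INTER_CUBIC))
t=cams.get_image("top")["image"];a=cv2.resize(t[80:310,60:460,::-1],(800,460))
cv2.imwrite("pics/s9.png",np.vstack([cv2.imread("pics/s9.png"),a[:330]]))
E
```

```text
(no output)
```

View pics/s9.png

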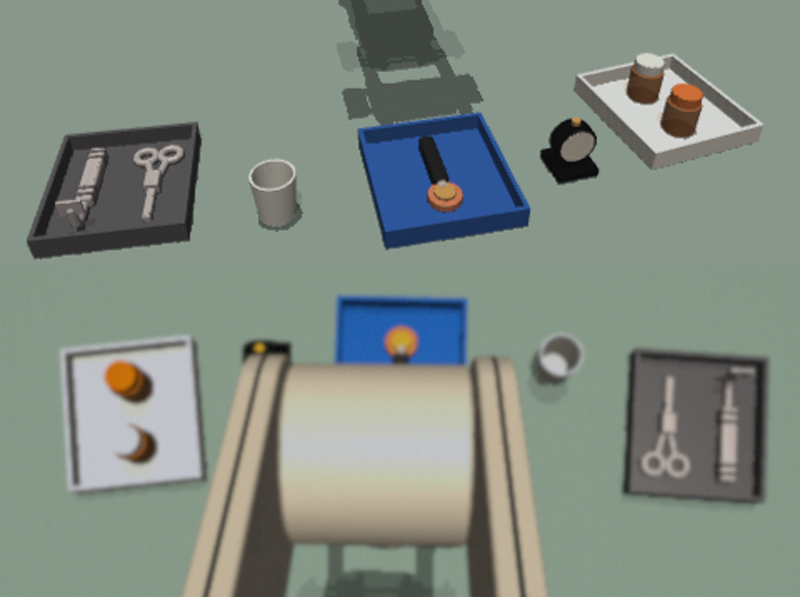

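All five things rest flat in their own trays, both jars are upright, and the cup and meter haven't moved. Handing in.

```bash
python3 -c "
from workcell import ctrl
print(ctrl.close_job())"
```

```text
the job is handed in; nothing more can be done
None
```

The job is done and handed in at about 41 s of the 128 s: the forceps and retractor are in the steel tray, both jars stand upright in the white tray, the electrode lies in the blue tray, and the cup and meter are where they stood.

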